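Refit the strainer and bayonet filler cap on the clay press's hydraulic power pack

ROBOT

A 7-joint arm with a two-finger parallel gripper is mounted at the origin on the work surface. World frame = base frame: x ahead of the robot, y to its left, z up, the work surface at z = 0. Lengths are in m, angles in rad, forces in N, time in s.
With the tool pointing down it reaches from about 0.35 to 0.9 m from the base axis. Payload 19.9 kg.
Tool frame: the origin (TCP) lies between the finger pads; the fingertips stand 19 mm ahead of it and the grasp point (between the pads) is the TCP; z points along the fingers, y is the direction in which the jaws open and shut (so a half turn about z gives the same grasp; the last joint's range is limited). The gripper opens to 94 mm and grips with 3 to 60 N. Pads are 16 mm wide; open, the fingers measure 119 mm over their backs; the gripper's body (75 mm by 177 mm) begins 78 mm behind the grasp point.
Start: joints at [-1.224, 0.417, -0.01, 1.614, 0.005, 1.111, -0.053], TCP at [0.237, 0.578, 0.224] pointing down, gripper open.
Joint ranges: [-2.81, 2.81], [-0.39, 2.02], [-1.27, 1.25], [0.06, 2.57], [-1.19, 4.33], [0.19, 2], [-2.82, 2.82]. Speed limits (rad/s): [1.89, 1.89, 2.39, 2.39, 3.01, 3.01, 3.01].

INTERFACE

Orientations are given as a 3x3 rotation matrix whose columns are the frame's x, y, z axes.
In Python, from rig import robot gives the robot as it stands. Calls block until the motion is done:
- robot.move_ptp(position, orientation): joint-space move of the TCP to a pose.
- robot.move_linear(position, velocity=0.15, frame=None, threshold=None): straight line of the TCP; frame=None keeps the orientation; velocity is the mean speed in m/s. With threshold (N) it stops when the force on the tool has changed by that much, and returns True; else False.
- robot.goto_joints(angles): joint-space move.
- robot.gripper_to(opening): finger opening in m; the grip force is fixed at half the most; returns when the fingers have stopped.
- robot.pause(seconds).
- robot.ik(position, orientation): joint angles nearest the present ones, or None.
- robot.get_state(): the state.
- robot.grab_frame(name): name is "scene" or "top" or "wrist"; returns the picture (420x560x3 uint8, red, green, blue); there is no depth.
- robot.camera_info(name): a dict with "fx", "fy", "cx", "cy" (pixels), "rvec" (rotation vector, rad) and "tvec" (3), from world to camera coordinates, as OpenCV has them. Camera axes: x right, y down, z forward; pixel columns grow to the right and rows downward; lengths in m; the calibration is good to about 2 mm. A picture is of the moment at which its call begins: read the wrist's pose just before it. camera_info takes no time and is no camera call; for the wrist camera it gives the pose at the moment of the call.
A pose or a line that the arm cannot do raises robot.PlanningError and nothing moves.
- robot.sign_off(): hands the job in, once; it reports no verdict.
The state is a dict: "time": time; "qpos": joint angles; "joint_vel": joint speeds; "effort": joint torques, N m; "ee_pos": TCP position; "tool_rot": TCP orientation; "force": force on the tool from outside, world axes, zero at the start; "moment": the same for the moment, N m; "opening": finger opening in m.
Only numpy, scipy, OpenCV 4.12 (cv2) and the standard library are available. Lean on these libraries where they do the work, as an engineer would, in place of code of your own. Each camera call takes 0.05 s, during which the arm holds its last target.

TASK

The clay press's power pack has been topped up with oil: drop the strainer basket back into the filler neck until its rim sits down on the ledge and let go of it, then fit the filler cap: lugs in through the slots, push it down against the sprung seal and turn it clockwise a quarter turn to its stop. Finish still gripping the cap and holding it seated and fully turned while I check the seal: do not let go of it. Leave the oil bottle, the mug and the wrench alone.

Things in the scene. Friction and masses are not known exactly. Their poses are not given: they have to be found in the camera images.
- pack: hydraulic power pack, fixed: blue oil tank 240 x 240 mm, grey lid with its top 150 mm above the bench; aluminium manifold and grey motor on its +x end (out to 360 mm from the origin, up to 175 mm high). Return filter (48 mm across, 38 mm high) and a plugged port on the lid, 145 mm or more from the neck. Origin: centre of the tank's underside; x towards the motor, z up.
- neck (a point): filler neck's axis at the top of its steel flange (92 mm across, 158 mm above the bench, at x = -45 mm of the pack). z up, x points through the slots. Mouth 47 mm across between two lips 6 mm thick; two slots in the lips at +x and -x (yellow marks), about 20 mm wide, reaching 30 mm from the axis.
- stop (a point): one of two red dots on the flange, 41 mm from the axis, opposite each other: the cap's grip bar points to them when fully turned. Under the lips the lugs turn clockwise (seen from above) by 84 degrees (1.47 rad) from the slots to a hard stop; anticlockwise is blocked after 9 degrees.
- ledge (a point): on the neck's axis, 20 mm below neck: top of the ledge that carries the strainer's rim. Hole in the ledge 37 mm across, free below it down to the bench.
- seal (a joint): black sprung seal ring around the mouth, 60 mm inside and 70 mm outside, standing 6 mm above the flange; value = how far it is pushed down, 0 (free) to 0.006 m (stop). The spring needs 6 N to start and 12 N at the stop.
- tray: shallow steel drip tray 160 x 270 mm (long side along its y), walls 18 mm high and 3 mm thick, floor 3 mm above the bench; fixed. Origin: centre of its underside. Strainer and cap stand in it at the start.
- strainer: round steel strainer basket, upright, about 100 g. Origin: centre of its underside, z up. Basket 34 mm across (tapers to 24 mm over the lowest 8 mm), 50 mm high; rim 42 mm across, from 50 to 53 mm; from its centre a brass grip stem 10 mm thick rises to 92 mm above the origin. Seated, its origin is 70 mm below neck and the stem stands 22 mm above the flange.
- cap: filler cap, upright, about 220 g. Origin: centre of its underside (spigot foot), z up, x along the grip bar; same turned half round. Hollow spigot 43 mm across, 14 mm high, its lowest 8 mm tapering to 37 mm; at its foot two lugs at +x and -x, 11 mm wide, 5 mm thick, reaching 27 mm from the axis; black knurled drum 70 mm across from 14 to 45 mm. Hollow to 41 mm, so it clears the strainer stem.
- bar (a point): middle of the cap's yellow grip bar, 56 mm above the cap's origin; bar 52 mm long (along x, in line with the lugs), 14 mm wide, 22 mm high (45 to 67 mm). Cap origin below neck: 8 mm when the drum meets the free seal; more than 11 mm for the lugs to clear the lips and turn; 14 mm with the seal at its stop; about 11 mm when turned and let up, held by the lips.
- oil: yellow oil bottle with black cap, 72 mm across, 190 mm high; loose, not to be disturbed. Origin: centre of its underside.
- mug: terracotta mug, 80 mm across, 90 mm high; loose, not to be disturbed. Origin: centre of its underside.
- wrench: steel wrench 150 mm long lying on the bench near the robot; not to be disturbed. Origin: under its middle, x along it.
Mind the look-alikes: they are no part of the job. Of the things that look like the cap, take the one that is farthest from the robot's base at the start.

How it is judged:
By the outcome, as a careful person would: the job done as asked, in the order asked, and still so for the second after the job is handed in, while the arm keeps its last pose, push and grip.
It also fails if it takes over 72 s, if anything falls off the work surface, if the arm or the gripper's body presses on something with over 40 N, if the wrist force passes 120 N, or if a joint passes its speed limit or range.

## Working session

There is one attempt and no reset: what is moved stays moved. The work goes in short steps, each a Python script; the robot and the scene stay as the last script left them, time stands still between calls to the robot, and variables do not carry over. Pictures are saved under pics/ and viewed, and the job is handed in when it is done.

```bash
mkdir -p pics; ls
python3 - <<'E'
from rig import robot
import cv2
for n in ("scene","top","wrist"):
    cv2.imwrite(f"pics/a_{n}.png",robot.grab_frame(n)[:,:,::-1]); print(n,robot.camera_info(n))
s=robot.get_state();print(s['time'],s['ee_pos'],s['tool_rot'],s['force'],s['opening'])
E
```

```text
pics
scene {'fx': 422.14658881954404, 'fy': 422.14658881954404, 'cx': 278.3506973883545, 'cy': 209.87210915694925, 'rvec': array([ 0.86628363,  2.38732627, -1.26309938]), 'tvec': array([ 0.37991088, -0.08467635,  1.51839776])}
top {'fx': 391.06396021641126, 'fy': 391.06396021641126, 'cx': 281.5228954549131, 'cy': 218.53099429227197, 'rvec': array([ 2.19038406, -2.19555366,  0.06954474]), 'tvec': array([0.01464325, 0.50746043, 1.30926544])}
wrist {'fx': 308.97768253619864, 'fy': 308.97768253619864, 'cx': 280.55862934515324, 'cy': 207.50879854801332, 'rvec': array([-2.41486118, -1.62128766, -0.21966947]), 'tvec': array([-0.62457011, -0.02886098,  0.38902953])}
0.15 [0.23683224 0.57812232 0.22399051] [[-9.25370097e-01  3.79064778e-01 -2.79112777e-04]
 [ 3.79064875e-01  9.25369703e-01 -8.56379360e-04]
 [-6.63407451e-05 -8.98269701e-04 -9.99999594e-01]] [-0.08557392 -0.72730651  0.86701763] 0.09421815041378524
```

View pics/a_scene.png

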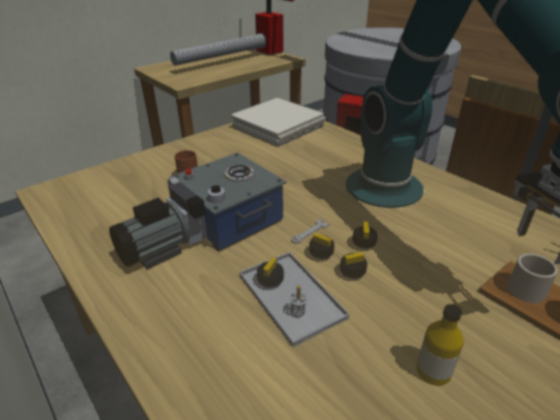

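View pics/a_top.png

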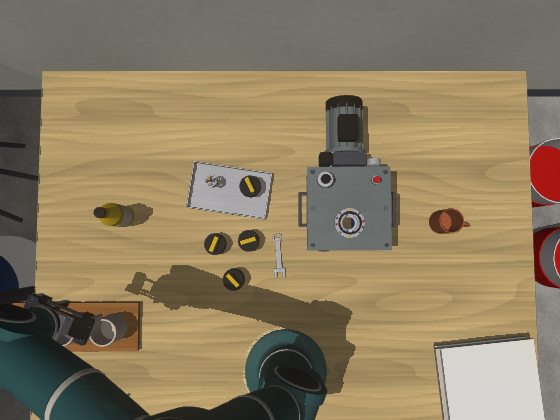

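View pics/a_wrist.png

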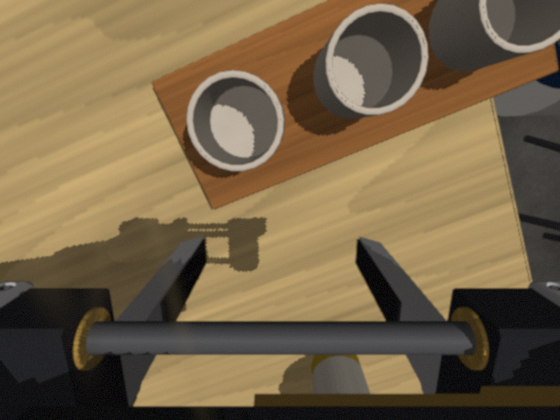

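The top view shows the tray cap's yellow bar at about (250,185), the farthest of the four caps. The strainer is at (215,182) and the neck at (349,222), with the motor towards +x. I'll take rough positions from this and refine them with the wrist camera.

```bash
cat > h.py <<'E'
from rig import robot
import numpy as np, cv2
def cam(n):
    c=robot.camera_info(n);K=np.array([[c['fx'],0,c['cx']],[0,c['fy'],c['cy']],[0,0,1]]);R=cv2.Rodrigues(c['rvec'])[0];return K,R,np.array(c['tvec'])
def ray(C,uv,z):
    K,R,t=C;o=-R.T@t;d=R.T@np.linalg.inv(K)@np.array([uv[0],uv[1],1.]);return o+d*(z-o[2])/d[2]
def proj(C,P):
    K,R,t=C;p=K@(R@np.array(P)+t);return p[:2]/p[2]
def blobs(im,f,amin=15):
    h=cv2.cvtColor(im,cv2.COLOR_RGB2HSV).astype(int);m=f(h[...,0],h[...,1],h[...,2]).astype(np.uint8)
    n,l,st,c=cv2.connectedComponentsWithStats(m)
    out=[]
    for i in range(1,n):
        if st[i,4]>=amin:
            ct=max(cv2.findContours((l==i).astype(np.uint8),0,1)[0],key=cv2.contourArea)
            out.append((st[i,4],c[i],cv2.minAreaRect(ct)))
    return out
yellow=lambda h,s,v:(h>=22)&(h<=32)&(s>190)&(v>110)
red=lambda h,s,v:((h<=6)|(h>=174))&(s>150)&(v>90)
def down(yaw): # jaw axis y at angle yaw in world
    y=np.array([np.cos(yaw),np.sin(yaw),0]);z=np.array([0,0,-1.]);return np.column_stack([np.cross(y,z),y,z])
def save(n,im): cv2.imwrite(f"pics/{n}.png",np.ascontiguousarray(im[:,:,::-1]))
E
python3 - <<'E'
from h import *
C=cam("top");im=cv2.imread("pics/a_top.png")[:,:,::-1]
for a,c,r in blobs(im,yellow): print('Y',a,c,r,ray(C,c,.07))
for a,c,r in blobs(im,red,4): print('R',a,c,ray(C,c,.158))
print('neck',ray(C,(349,222),.158),'str',ray(C,(215,182),.095))
print(ray(C,(308,167),.15),ray(C,(391,167),.15),ray(C,(391,249),.15),ray(C,(308,249),.15))
for p in [(195,162),(273,173),(267,219),(187,206)]: print('tray',ray(C,p,.018))
cv2.imwrite("pics/b.png",cv2.resize(cv2.imread("pics/a_top.png")[130:290,180:410],None,fx=3.4,fy=3.4,interpolation=2))
s=robot.get_state();Kw,R,t=cam("wrist");T=np.array(s['tool_rot'])
print('cam in tool',T.T@(-R.T@t-s['ee_pos']));print((R@T).round(3))
E
```

```text
Y 55 [248.87272727 184.12727273] ((248.8972625732422, 184.27395629882812), (14.8141450881958, 3.5587055683135986), 65.55604553222656) [0.6168837  0.11988942 0.07      ]
Y 105 [108.94285714 220.40952381] ((108.6861572265625, 220.85076904296875), (6.767342567443848, 19.026216506958008), 86.8201675415039) [0.49937623 0.57278862 0.07      ]
Y 59 [213.15254237 243.84745763] ((213.2189178466797, 243.67454528808594), (3.692307710647583, 15.2307710647583), 22.61986541748047) [0.42276065 0.23479254 0.07      ]
Y 60 [247.5 240.3] ((247.44496154785156, 240.3165283203125), (3.735522508621216, 15.229437828063965), 73.3007583618164) [0.43393415 0.12386919 0.07      ]
Y 59 [232.13559322 280.03389831] ((232.27902221679688, 280.19891357421875), (14.94021224975586, 3.716470718383789), 48.01278305053711) [0.30653446 0.17289277 0.07      ]
R 7 [532.28571429 146.        ] [ 0.71970463 -0.75432399  0.158     ]
R 1390 [545.96978417 171.60071942] [ 0.64054631 -0.792937    0.158     ]
R 37 [376.45945946 178.78378378] [ 0.61943086 -0.27507464  0.158     ]
R 26 [541.57692308 203.42307692] [ 0.54312546 -0.77539285  0.158     ]
R 107 [546.6728972  256.89719626] [ 0.38146433 -0.78395165  0.158     ]
R 124 [557.41129032 257.36290323] [ 0.37998354 -0.81630174  0.158     ]
neck [ 0.488008   -0.18981708  0.158     ] str [0.62022673 0.22619003 0.095     ]
[ 0.65753011 -0.06760068  0.15      ] [ 0.65708374 -0.32234084  0.15      ] [ 0.40620834 -0.31753168  0.15      ] [ 0.4068461  -0.06597024  0.15      ]
tray [0.70085669 0.30766052 0.018     ]
tray [0.66258299 0.04207481 0.018     ]
tray [0.50584375 0.0625274  0.018     ]
tray [0.55050199 0.33308891 0.018     ]
cam in tool [ 7.63588355e-02 -8.46321058e-05 -1.58176196e-01]
[[ 0.     1.    -0.   ]
 [-0.964  0.    -0.267]
 [-0.267  0.     0.964]]
```

View pics/b.png

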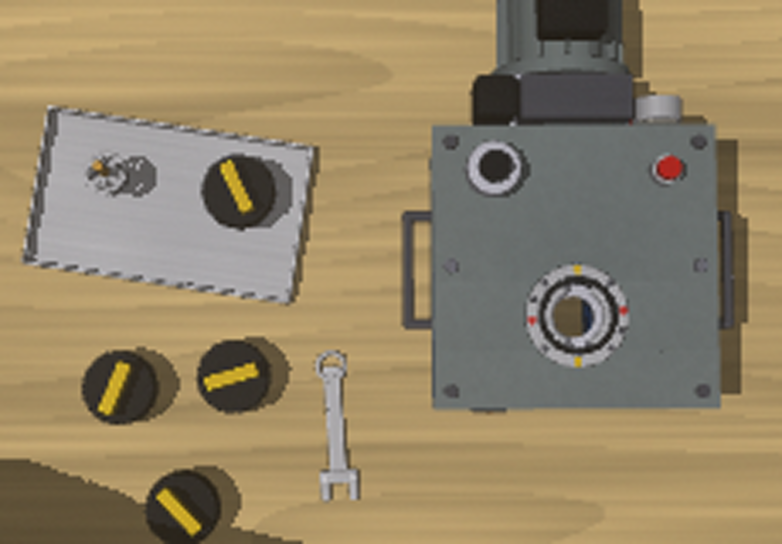

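The zoomed top view shows the slots (yellow marks) along roughly world ±x, the red dots along roughly ±y, and the cap bar at (235,187) in the zoom. Next I'll hover the wrist camera over the tray.

Run:
```python
from h import *
for nm,p in (("tray",(.62,.17,.22)),("neck",(.486,-.19,.30)),("neckcap",(.486,-.19,.21)),("cap",(.617,.12,.07))):
    for d in range(-180,180,30):
        q=robot.ik(p,down(np.radians(d))); print(nm,d,None if q is None else np.round(q,2))
```

```text
tray -180 [-0.25  0.46 -0.09  1.57  0.04  1.12  2.79]
tray -150 [-1.01  0.69  1.08  1.59 -0.64  1.25 -2.43]
tray -120 [-1.01  0.69  1.08  1.59 -0.64  1.25 -1.91]
tray -90 [-0.78  0.52  0.65  1.59 -0.34  1.15 -1.62]
tray -60 [-0.73  0.51  0.59  1.59 -0.3   1.14 -1.12]
tray -30 [-0.73  0.51  0.58  1.59 -0.3   1.14 -0.6 ]
tray 0 [-0.65  0.49  0.47  1.58 -0.24  1.13 -0.13]
tray 30 [-0.58  0.47  0.36  1.58 -0.18  1.12  0.35]
tray 60 [-0.5   0.46  0.26  1.58 -0.13  1.12  0.83]
tray 90 [-0.46  0.46  0.2   1.58 -0.1   1.12  1.33]
tray 120 [-0.39  0.45  0.1   1.57 -0.05  1.12  1.82]
tray 150 [-0.33  0.45  0.01  1.57 -0.01  1.12  2.31]
neck -180 [-0.59  0.28  1.09  1.8  -0.26  1.22 -2.57]
neck -150 [-0.59  0.28  1.09  1.8  -0.26  1.22 -2.04]
neck -120 [-0.59  0.28  1.09  1.8  -0.26  1.22 -1.52]
neck -90 [-0.61  0.29  1.13  1.8  -0.28  1.23 -0.98]
neck -60 [-0.61  0.29  1.12  1.8  -0.28  1.22 -0.46]
neck -30 [-0.59  0.28  1.1   1.8  -0.27  1.22  0.06]
neck 0 [-0.58  0.28  1.08  1.8  -0.26  1.22  0.57]
neck 30 [-0.56  0.27  1.05  1.8  -0.25  1.22  1.08]
neck 60 [-0.53  0.25  1.    1.8  -0.23  1.
[... 759 characters left out ...]
.91 -0.31  1.03  2.7 ]
neckcap 150 [ 1.18  0.44 -1.08  1.86  0.44  1.1   2.55]
cap -180 [-0.13  0.6  -0.15  1.71  0.12  0.83  2.81]
cap -150 [-0.95  0.91  1.08  1.74 -0.91  1.08 -2.16]
cap -120 [-0.95  0.91  1.08  1.74 -0.91  1.08 -1.64]
cap -90 [-0.67  0.68  0.6   1.73 -0.48  0.88 -1.43]
cap -60 [-0.67  0.68  0.6   1.73 -0.48  0.88 -0.91]
cap -30 [-0.69  0.69  0.63  1.73 -0.5   0.88 -0.37]
cap 0 [-0.62  0.66  0.52  1.73 -0.42  0.86  0.09]
cap 30 [-0.55  0.64  0.42  1.73 -0.33  0.85  0.55]
cap 60 [-0.48  0.62  0.32  1.73 -0.25  0.83  1.01]
cap 90 [-0.37  0.61  0.18  1.72 -0.14  0.83  1.44]
cap 120 [-0.28  0.6   0.05  1.72 -0.04  0.82  1.88]
cap 150 [-0.21  0.6  -0.04  1.72  0.03  0.83  2.35]
```

Run:
```python
from h import *
robot.move_ptp((.62,.175,.24),down(0.0))
C=cam("wrist");im=robot.grab_frame("wrist");save("c_wrist",im);np.savez("c.npz",K=C[0],R=C[1],t=C[2])
for a,c,r in blobs(im,yellow,100): print('Y',a,c,r,ray(C,c,.07))
s=robot.get_state();print(s['time'],s['ee_pos'],s['force'])
print(proj(C,(.617,.12,.07)),proj(C,(.62,.228,.095)))
```

```text
Y 640 [ 96.2796875 140.78125  ] ((96.10345458984375, 140.7413787841797), (50.509132385253906, 12.812978744506836), 21.801406860351562) [0.42892888 0.23427912 0.07      ]
Y 267 [  6.25093633 190.28464419] ((3.752936840057373, 191.78823852539062), (13.449690818786621, 26.465517044067383), 40.60129928588867) [0.32290232 0.18134782 0.07      ]
Y 463 [120.02159827 238.54211663] ((119.89383697509766, 238.86642456054688), (43.86310958862305, 11.172679901123047), 65.55604553222656) [0.43889294 0.1257903  0.07      ]
Y 524 [277.63358779 243.98091603] ((277.560302734375, 243.97413635253906), (11.94888687133789, 44.3815803527832), 66.8014144897461) [0.61758822 0.11974182 0.07      ]
2.2083 [0.61956712 0.17635838 0.23983414] [0.01841843 0.60322776 0.85067791]
[277.11710651 243.76802526] [279.90400151 149.50583193]
```

View pics/c_wrist.png

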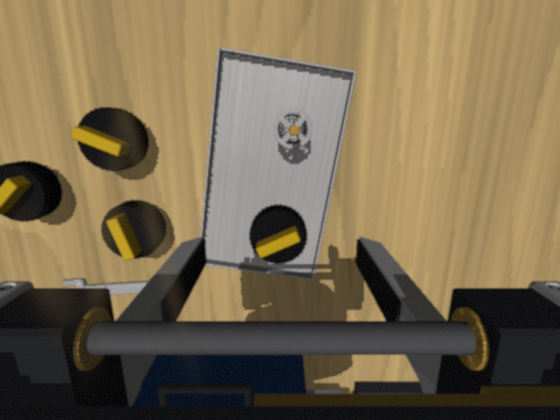

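The wrist view shows the strainer's brass stem at (294,129), the tray cap bar at (278,243), and three decoy caps to the left.

Run:
```python
from h import *
C=cam("wrist");im=cv2.imread("pics/c_wrist.png")[:,:,::-1]
print(cv2.cvtColor(np.ascontiguousarray(im),cv2.COLOR_RGB2HSV)[124:136:2,286:304:2].tolist())
br=lambda h,s,v:(h>=8)&(h<=24)&(s>130)&(v>90)
for a,c,r in blobs(im,br,10):
    if abs(c[0]-294)<25 and abs(c[1]-129)<25: print(a,c,r,ray(C,c,.095))
sub=np.vstack([im[95:175,245:345],im[195:275,245:345]]);cv2.imwrite("pics/d.png",cv2.resize(np.hstack([im[95:175,245:345],im[200:280,230:330]])[:,:,::-1],None,fx=4,fy=4,interpolation=0))
```

```text
[[[10, 5, 162], [0, 3, 161], [20, 5, 154], [13, 17, 139], [15, 27, 134], [17, 14, 159], [174, 8, 163], [0, 2, 154], [0, 5, 98]], [[10, 5, 151], [24, 8, 154], [17, 59, 129], [18, 154, 161], [19, 162, 173], [18, 122, 171], [16, 46, 149], [0, 4, 129], [15, 6, 79]], [[15, 4, 130], [15, 19, 137], [18, 160, 148], [19, 174, 180], [19, 172, 181], [19, 171, 174], [18, 146, 152], [15, 25, 104], [0, 6, 81]], [[20, 5, 148], [12, 20, 129], [18, 165, 156], [19, 174, 174], [18, 171, 174], [19, 170, 168], [18, 160, 158], [13, 28, 126], [165, 6, 79]], [[0, 4, 118], [10, 11, 145], [18, 123, 149], [19, 173, 168], [19, 173, 171], [19, 176, 162], [17, 127, 154], [14, 23, 123], [10, 9, 81]], [[0, 5, 147], [10, 5, 160], [14, 35, 123], [18, 130, 145], [18, 154, 157], [18, 149, 142], [15, 49, 125], [15, 3, 153], [165, 4, 118]]]
65 [294.         129.93846154] ((294.0, 130.0), (8.0, 8.0), 90.0) [0.63343771 0.24625113 0.095     ]
```

View pics/d.png

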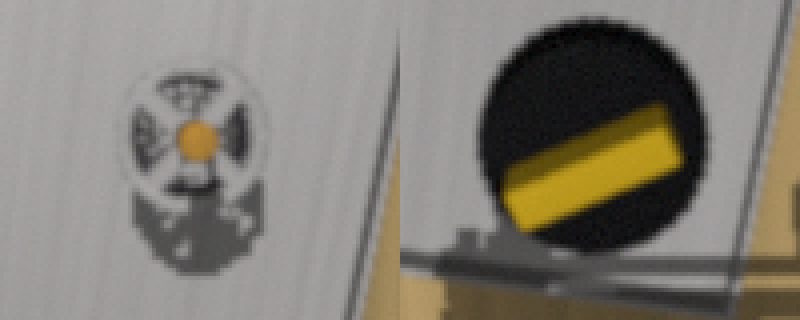

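Run:
```python
from h import *
# camera about over the neck: yaw 0 -> camera at TCP + .076 y
robot.move_ptp((.487,-.25,.31),down(0.0)); robot.pause(.3)
C=cam("wrist");im=robot.grab_frame("wrist");save("e_wrist",im)
s=robot.get_state();print(s['time'],s['ee_pos'],s['tool_rot'].round(4).tolist());print(-C[1].T@C[2])
print(proj(C,(.487,-.19,.158)))
for a,c,r in blobs(im,lambda h,s,v:(h>=20)&(h<=33)&(s>140)&(v>90),8): print('Y',a,c,ray(C,c,.158))
for a,c,r in blobs(im,red,8): print('R',a,c,ray(C,c,.158))
```

```text
4.2083 [ 0.48716793 -0.24975728  0.30992927] [[-0.0005, 1.0, -0.0001], [1.0, 0.0005, -0.0], [-0.0, -0.0001, -1.0]]
[ 0.48858271 -0.17243578  0.46808022]
[279.13416958 140.38116011]
Y 38 [238.68421053 143.        ] [ 0.44717513 -0.19256506  0.158     ]
Y 35 [322. 143.] [ 0.52919498 -0.19247921  0.158     ]
Y 49 [459.91836735 313.67346939] [ 0.6949713  -0.38494508  0.158     ]
Y 329 [478.80547112 347.44680851] [ 0.72464246 -0.43101862  0.158     ]
Y 19 [ 84.26315789 318.36842105] [ 0.26147618 -0.39180466  0.158     ]
Y 122 [ 78.18852459 346.23770492] [ 0.24778918 -0.43004821  0.158     ]
R 26 [276.   99.5] [ 0.484033   -0.15201386  0.158     ]
R 19 [284.57894737 183.89473684] [ 0.49254283 -0.23342809  0.158     ]
R 321 [408.57943925 224.73208723] [ 0.62386795 -0.27716426  0.158     ]
```

View pics/e_wrist.png

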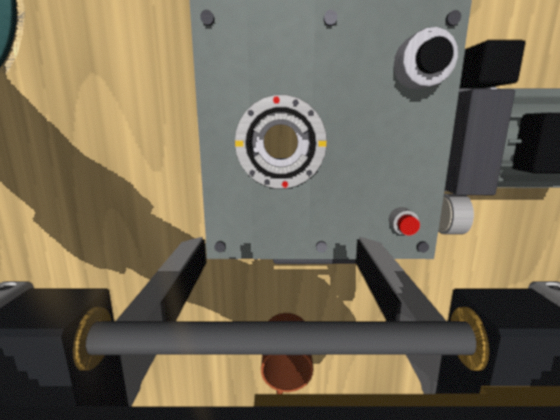

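The wrist view shows the neck at (280,143). The yellow marks at (239,143) and (322,143) and the red dots at (276,99) and (285,184) both put its centre at (0.488,-0.1926). The slots lie along world x. Next I'll pick the strainer.

Run:
```python
from h import *
robot.move_ptp((.6334,.2463,.20),down(0.0)); robot.gripper_to(.05)
C=cam("wrist");im=robot.grab_frame("wrist")
br=lambda h,s,v:(h>=8)&(h<=24)&(s>130)&(v>90)
for a,c,r in blobs(im,br,30): print('B',a,c,ray(C,c,.095))
save("f_wrist",im)
s=robot.get_state();print(s['time'],s['ee_pos'],s['force'],s['opening'])
```

```text
B 1020 [ 71.25980392 212.99705882] [0.448713   0.24540952 0.095     ]
B 85 [279.6        210.54117647] [0.63383664 0.24778646 0.095     ]
B 215 [ 90.86511628 295.70232558] [0.45258535 0.16259613 0.095     ]
B 202 [272.5990099  314.77227723] [0.62694811 0.14170331 0.095     ]
B 302 [390.07284768 343.72847682] [0.74500716 0.1083173  0.095     ]
7.0 [0.63339872 0.24631047 0.20000167] [0.19996426 0.04847593 0.55701628] 0.050195537267719824
```

View pics/f_wrist.png

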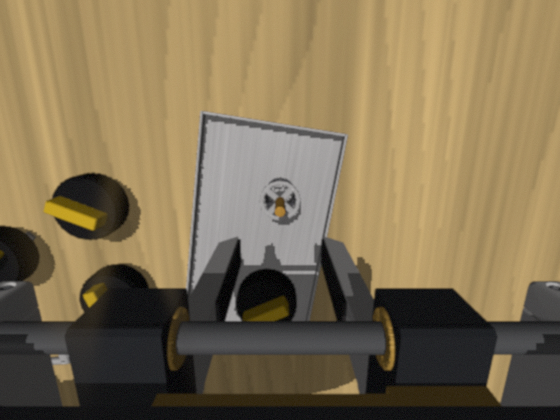

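The stem at (280,210) confirms the position, so I'll grasp it.

Run:
```python
from h import *
p=robot.move_linear((.6335,.2467,.091),velocity=.1,threshold=8); s=robot.get_state();print(p,s['ee_pos'],s['force'])
if not p:
    robot.gripper_to(0.0); s=robot.get_state();print(s['opening'],s['force'],s['ee_pos'])
    save("g1",robot.grab_frame("wrist"))
    robot.move_linear((.6335,.2467,.30),velocity=.18); s=robot.get_state();print(s['time'],s['opening'],s['force'],s['ee_pos'])
    save("g2",robot.grab_frame("scene"))
```

```text
False [0.63388479 0.24678962 0.09172075] [ 0.33515791 -0.51645579  0.61459985]
0.009308272120798556 [-0.47403441 -0.55299713 -0.41733169] [0.63347788 0.24670155 0.09097137]
10.3167 0.009174712274565316 [-0.72687586 -0.17766092 -0.70872734] [0.63312054 0.24662878 0.29891534]
```

View pics/g1.png

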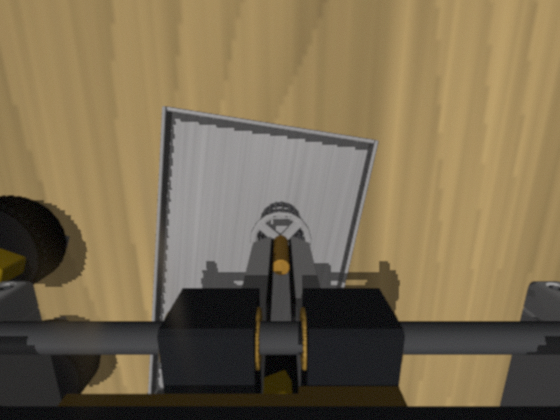

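View pics/g2.png

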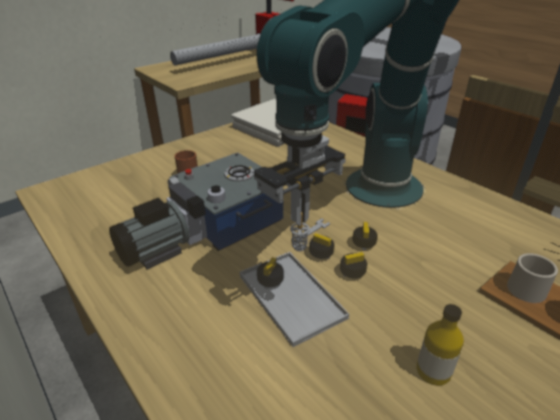

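The strainer is held, and its stem top sits between the pads at (281,267). I'll work out how far off-centre the stem is, then insert.

Run:
```python
from h import *
# stem top offset in tool, from a fresh image
C=cam("wrist");im=robot.grab_frame("wrist");save("h1",im);s=robot.get_state()
br=lambda h,s,v:(h>=8)&(h<=24)&(s>130)&(v>130)
for a,c,r in blobs(im[220:290,255:305],br,8): c=c+[255,220]; print(a,c,ray(C,c,s['ee_pos'][2]+.004)-s['ee_pos'])
robot.move_ptp((.4883,-.1926,.30),down(0.0)); robot.pause(.2)
C=cam("wrist");im=robot.grab_frame("wrist");save("h2",im);s=robot.get_state();print(s['time'],s['ee_pos'],s['opening'],s['force'])
```

```text
144 [281.51388889 265.75694444] [0.0018315  0.00151848 0.004     ]
12.3583 [ 0.48859663 -0.19219749  0.2999413 ] 0.008893109999399117 [ 0.69756291  0.36495031 -1.02717692]
```

View pics/h2.png

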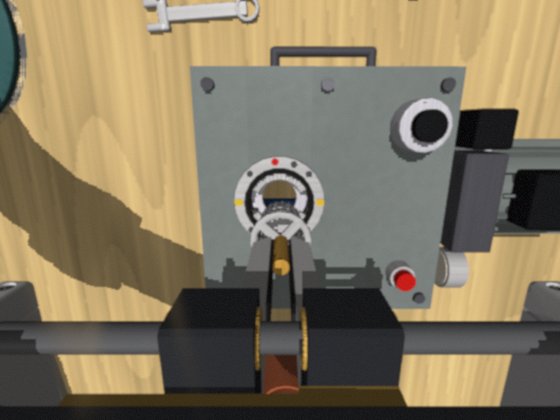

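Run:
```python
from h import *
for i in range(3):
    s=robot.get_state();K,R,t=cam("wrist");T=np.array(s['tool_rot']);print(s['time'],T.T@(-R.T@t-s['ee_pos']),(R@T).round(4).tolist(),s['ee_pos'])
C=cam("wrist");im=cv2.imread("pics/h2.png")[:,:,::-1]
for a,c,r in blobs(im,lambda h,s,v:(h>=20)&(h<=33)&(s>140)&(v>90),8): print('Y',a,c,ray(C,c,.158))
for a,c,r in blobs(im,red,8): print('R',a,c,ray(C,c,.158))
br=lambda h,s,v:(h>=8)&(h<=24)&(s>130)&(v>130)
for a,c,r in blobs(im[220:290,255:305],br,8): c=c+[255,220]; print(a,c,ray(C,c,s['ee_pos'][2]+.004)-s['ee_pos'])
C=cam("top");im=robot.grab_frame("top");save("h3",im)
im=cv2.imread("pics/a_top.png")[:,:,::-1]
for a,c,r in blobs(im[195:250,320:380],lambda h,s,v:(h>=20)&(h<=33)&(s>100)&(v>90),2): c=c+[320,195];print('topY',a,c,ray(C,c,.158))
for a,c,r in blobs(im[195:250,320:380],lambda h,s,v:((h<8)|(h>172))&(s>80)&(v>90),2): c=c+[320,195];print('topR',a,c,ray(C,c,.158))
```

```text
12.3583 [ 0.07720828  0.00137355 -0.15818139] [[0.0003, 1.0, 0.0005], [-0.9636, 0.0005, -0.2672], [-0.2672, -0.0004, 0.9636]] [ 0.48859663 -0.19219749  0.2999413 ]
12.3583 [ 0.07720828  0.00137355 -0.15818139] [[0.0003, 1.0, 0.0005], [-0.9636, 0.0005, -0.2672], [-0.2672, -0.0004, 0.9636]] [ 0.48859663 -0.19219749  0.2999413 ]
12.3583 [ 0.07720828  0.00137355 -0.15818139] [[0.0003, 1.0, 0.0005], [-0.9636, 0.0005, -0.2672], [-0.2672, -0.0004, 0.9636]] [ 0.48859663 -0.19219749  0.2999413 ]
Y 35 [238. 202.] [ 0.44713935 -0.19255326  0.158     ]
Y 35 [320. 202.] [ 0.52938837 -0.19244669  0.158     ]
Y 222 [304.25225225 343.24324324] [ 0.5172175  -0.35988652  0.158     ]
Y 31 [257.51612903 321.96774194] [ 0.46409964 -0.33172328  0.158     ]
Y 29 [256.79310345 336.72413793] [ 0.46290902 -0.35118962  0.158     ]
Y 58 [257.10344828 355.60344828] [ 0.4627691  -0.37696027  0.158     ]
Y 75 [377.81333333 387.49333333] [ 0.60699579 -0.42260168  0.158     ]
R 24 [274.5 161.5] [ 0.48391999 -0.15202024  0.158     ]
R 314 [404.66242038 280.55095541] [ 0.62377015 -0.27980598  0.158     ]
167 [281.64670659 265.68862275] [0.00191752 0.00147336 0.004     ]
topY 6 [349.5 209. ] [ 0.52740239 -0.19183414  0.158     ]
topY 6 [349.5 236. ] [ 0.44575065 -0.19078621  0.158     ]
topR 6 [362.83333333 220.83333333] [ 0.49144241 -0.23169083  0.158     ]
topR 7 [336.         223.71428571] [ 0.48291456 -0.15046935  0.158     ]
```

Run:
```python
import cv2
a=cv2.imread("pics/h2.png")[150:300,220:345]
cv2.imwrite("pics/h4.png",cv2.resize(a,None,fx=4,fy=4,interpolation=0))
```

```text
(no output)
```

View pics/h4.png

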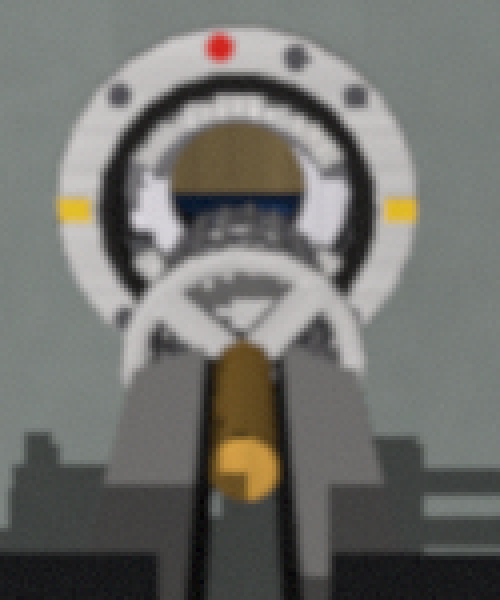

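Run:
```python
from h import *
s=robot.get_state();C=cam("wrist");p=s['ee_pos']
print(ray(C,(281.2,267.1),p[2]+.004)-p)
# rim top edge, left, right at rim top plane
z=p[2]-.035
e=ray(C,(281.1,150+247/4),z)-p; print('rim +y edge',e, 'centre y',e[1]-.021)
print(ray(C,(220+122/4,150+350/4),z)-p,ray(C,(220+368/4,150+350/4),z)-p)
print(proj(C,p+[0,0,.004]))
```

```text
[0.00170292 0.00066609 0.004     ]
rim +y edge [ 0.00166302  0.0208139  -0.035     ] centre y -0.00018610369387221312
[-0.01871674  0.00290415 -0.035     ] [ 0.02229018  0.00295145 -0.035     ]
[278.08890882 268.20576322]
```

Run:
```python
from h import *
x,y=.4866,-.1924
robot.move_linear((x,y,.25),velocity=.15); robot.pause(.1)
def st(l):
    s=robot.get_state();print(l,round(s['time'],2),s['ee_pos'].round(4),s['force'].round(2),round(s['opening'],4))
st('a')
for z in (.226,.214,.195,.180):
    p=robot.move_linear((x,y,z),velocity=.05,threshold=6); st(p)
    if p: break
```

```text
a 12.99 [ 0.487  -0.1927  0.251 ] [-0.98  0.3  -0.94] 0.009
False 13.62 [ 0.4866 -0.1925  0.226 ] [-0.84 -0.36 -0.61] 0.0092
False 14.02 [ 0.4864 -0.1924  0.2137] [ 0.54 -0.32 -0.29] 0.0092
False 14.55 [ 0.4865 -0.1925  0.1949] [ 0.65  0.35 -1.34] 0.0093
False 15.0 [ 0.4865 -0.1925  0.1798] [ 0.17 -0.   -0.88] 0.0091
```

Run:
```python
from h import *
x,y=.4866,-.1924
def st(l):
    s=robot.get_state();print(l,round(s['time'],2),s['ee_pos'].round(4),s['force'].round(2),round(s['opening'],4))
p=robot.move_linear((x,y,.1735),velocity=.02,threshold=4); st(p)
save("i1",robot.grab_frame("wrist"))
```

```text
True 15.3 [ 0.4868 -0.1925  0.1755] [ 0.88 -1.03  2.32] 0.0094
```

View pics/i1.png

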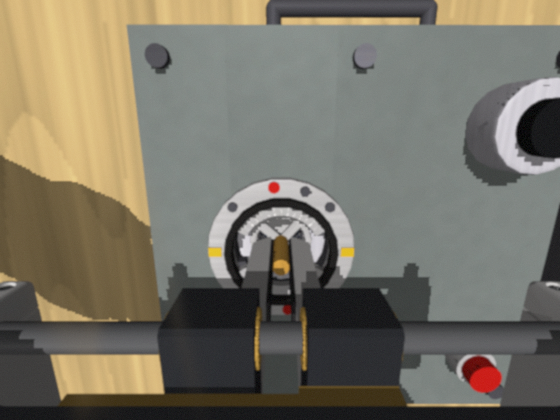

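Contact came at z=0.1755, and the seated height should be 0.176. The strainer rim is inside the mouth at (281,250), so I'll release, lift and check it.

Run:
```python
from h import *
x,y=.4866,-.1924
def st(l):
    s=robot.get_state();print(l,round(s['time'],2),s['ee_pos'].round(4),s['force'].round(2),round(s['opening'],4))
robot.gripper_to(.022); st('open')
robot.move_linear((x,y,.20),velocity=.1)
robot.move_linear((x,y-.02,.27),velocity=.2); st('up')
C=cam("wrist");im=robot.grab_frame("wrist");save("j1",im)
br=lambda h,s,v:(h>=8)&(h<=24)&(s>130)&(v>90)
for a,c,r in blobs(im[100:300,200:360],br,20): c=c+[200,100]; print(a,c,ray(C,c,.180))
cv2.imwrite("pics/j2.png",cv2.resize(im[140:270,210:350,::-1],None,fx=4,fy=4,interpolation=0))
```

```text
open 15.78 [ 0.4865 -0.1923  0.1753] [ 0.27 -0.32 -0.38] 0.022
up 16.7 [ 0.4865 -0.2122  0.2696] [ 0.11  0.95 -0.55] 0.0222
156 [280.96794872 191.57692308] [ 0.48807465 -0.19005972  0.18      ]
44 [235.09090909 188.95454545] [ 0.4505148  -0.18789132  0.18      ]
45 [327. 189.] [ 0.52574873 -0.18787411  0.18      ]
```

View pics/j2.png

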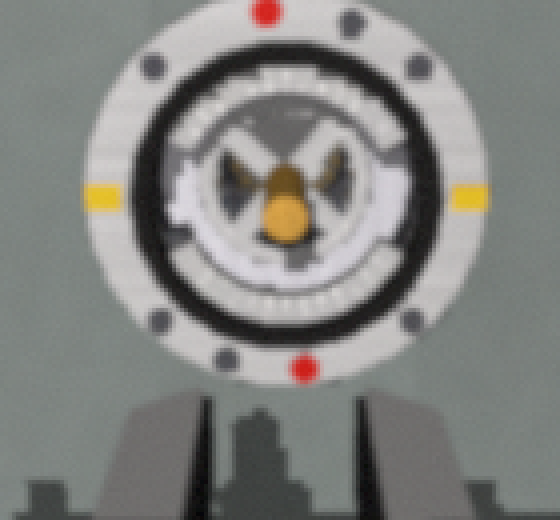

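The strainer sits level and concentric, with its stem upright at (281,194). Now I'll view the cap with the jaws lined up for the grasp.

Run:
```python
from h import *
robot.move_linear((.4866,-.2124,.32),velocity=.2)
robot.move_ptp((.660,.138,.22),down(np.radians(113))); robot.gripper_to(.05); robot.pause(.1)
C=cam("wrist");im=robot.grab_frame("wrist");save("k1",im)
s=robot.get_state();print(s['time'],s['ee_pos'],s['qpos'].round(2))
y2=lambda h,s,v:(h>=22)&(h<=32)&(s>180)&(v>150)
for a,c,r in blobs(im,y2,200):
    b=cv2.boxPoints(r); e=sorted([(np.linalg.norm(b[i]-b[i-1]),i) for i in range(4)]); 
    i=e[3][1]; P=ray(C,b[i],.07)-ray(C,b[i-1],.07)
    print(a,c,r,ray(C,r[0],.07),np.linalg.norm(P),np.degrees(np.arctan2(P[1],P[0])))
cv2.imwrite("pics/k2.png",cv2.resize(im[110:260,190:370,::-1],None,fx=4,fy=4,interpolation=0))
```

```text
19.4167 [0.65998126 0.13801404 0.21994992] [-0.55  0.54  0.44  1.49 -0.24  1.16  1.9 ]
499 [474.72144289  12.24248497] ((476.2500305175781, 10.249999046325684), (13.435029029846191, 42.42640686035156), 45.0) [0.43529068 0.22853474 0.07      ] 0.032443968712462995 -20.714905711504223
644 [279.67391304 151.97049689] ((279.6798095703125, 152.3939971923828), (51.138267517089844, 12.59300708770752), 88.09085083007812) [0.61673116 0.11766616 0.07      ] 0.04988917872630538 25.22236161910126
```

View pics/k1.png

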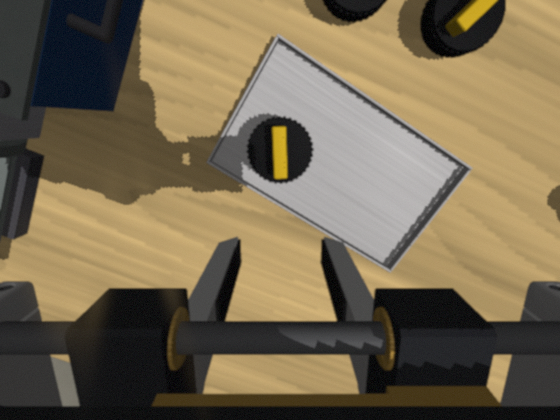

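View pics/k2.png

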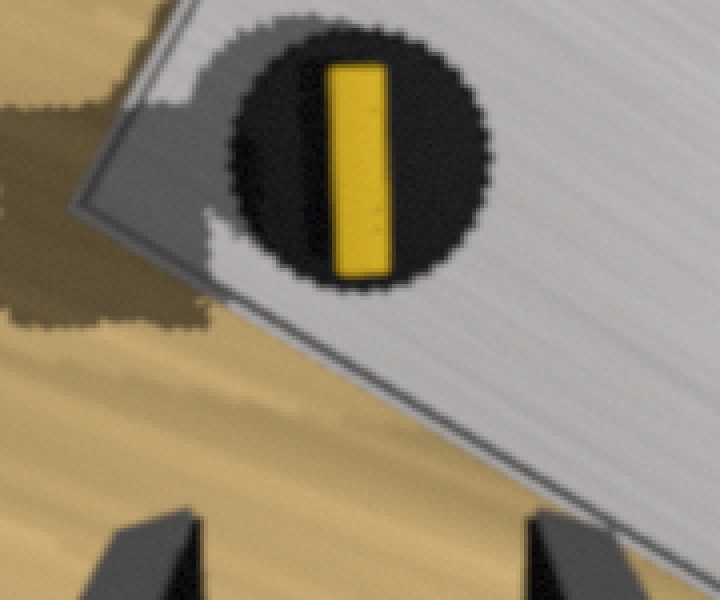

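Run:
```python
from h import *
C=cam("wrist");print(ray(C,(280.1,149.6),.048));s=robot.get_state();T=np.array(s['tool_rot']);d=-C[1].T@C[2]-s['ee_pos'];print(d-T@[.0779,0,-.1582], T[:,1])
```

```text
[0.61580724 0.11770278 0.048     ]
[ 1.40080160e-03 -6.52030188e-04  1.86146703e-05] [-3.90751896e-01  9.20496038e-01 -7.13760634e-06]
```

Run:
```python
from h import *
def st(l):
    s=robot.get_state();print(l,round(s['time'],2),s['ee_pos'].round(4),s['force'].round(2),round(s['opening'],4))
R=down(np.radians(115.2))
x,y=.6151,.1183
robot.move_ptp((x,y,.14),R)
robot.gripper_to(.036)
p=robot.move_linear((x,y,.069),velocity=.08,threshold=8);robot.pause(.1);st(p)
if not p:
    robot.gripper_to(0);st('grip');save("l1",robot.grab_frame("wrist"))
```

```text
False 21.47 [0.6154 0.1184 0.0696] [0.27 0.1  0.29] 0.0361
grip 21.94 [0.6151 0.1184 0.0691] [-0.39 -0.3   1.14] 0.0138
```

View pics/l1.png

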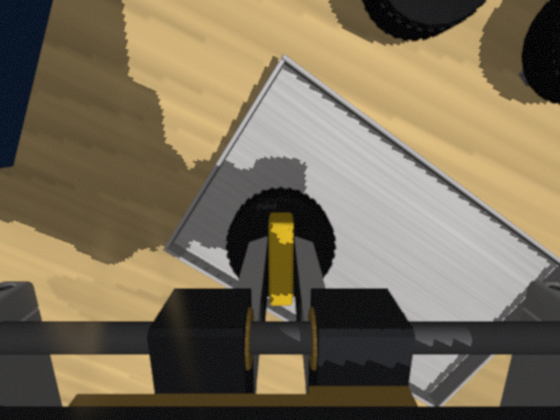

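The bar is gripped. It spans rows of about 213 to 306 in the picture, which I'll use to check its centring along its length.

Run:
```python
from h import *
im=cv2.imread("pics/l1.png")
cv2.imwrite("pics/l2.png",cv2.resize(im[180:315,215:350],None,fx=4.4,fy=4.4,interpolation=0))
s=robot.get_state();T=np.array(s['tool_rot']);C=cam("wrist");e=np.array([.0014,-.00065,0])
for v in (213,306): print(v,T.T@(ray(C,(281.5,v),.070)-e-s['ee_pos']))
```

```text
213 [ 0.0312367   0.00062007 -0.00090869]
306 [-0.02497418  0.00068972 -0.00090045]
```

View pics/l2.png

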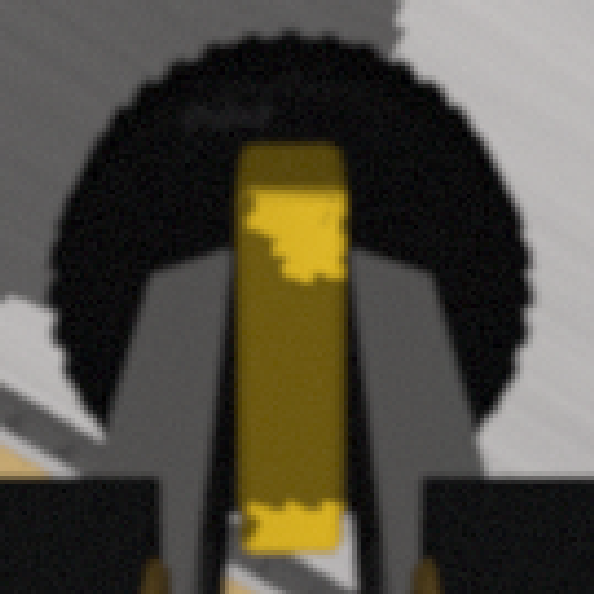

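The bar is centred within about 0.3 mm. I'll lift and carry it to the neck with the bar along the slots.

Run:
```python
from h import *
def st(l):
    s=robot.get_state();print(l,round(s['time'],2),s['ee_pos'].round(4),s['force'].round(2),round(s['opening'],4),s['qpos'][6].round(3))
robot.move_linear((.6151,.1183,.30),velocity=.18);st('lift')
R=down(np.radians(90))
robot.move_ptp((.4867,-.192,.285),R);robot.pause(.2);st('over')
im=robot.grab_frame("wrist");save("m1",im);save("m2",robot.grab_frame("scene"))
```

```text
lift 23.43 [0.6147 0.1183 0.299 ] [ 0.61 -0.48 -1.91] 0.0139 1.916
over 24.89 [ 0.4873 -0.1912  0.2849] [-0.56  0.45 -2.86] 0.0138 2.04
```

View pics/m1.png

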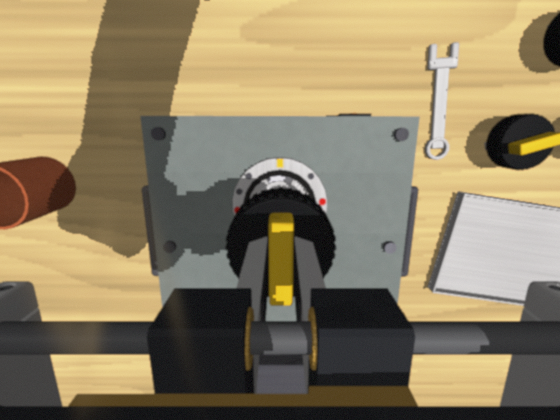

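View pics/m2.png

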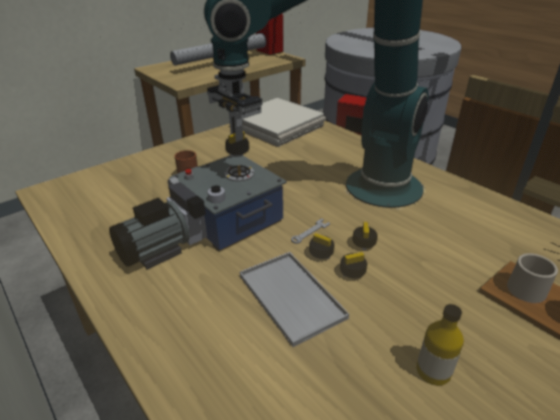

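The cap hangs upright in line with the slot, with the yellow mark at (280,163) and the bar at x≈281. Descending.

Run:
```python
from h import *
def st(l):
    s=robot.get_state();print(l,round(s['time'],2),s['ee_pos'].round(4),s['force'].round(2),s['moment'].round(2),round(s['opening'],4))
x,y=.4867,-.192
robot.move_linear((x,y,.250),velocity=.1);st('pre')
for z,th in ((.228,5),(.2215,4),(.2175,4)):
    p=robot.move_linear((x,y,z),velocity=.04,threshold=th);st((z,p))
    if p: break
save("n1",robot.grab_frame("wrist"))
```

```text
pre 25.49 [ 0.4867 -0.1921  0.2502] [ 0.58  0.63 -2.87] [ 0.01  0.01 -0.01] 0.0137
(0.228, False) 26.19 [ 0.4867 -0.1921  0.2281] [-0.53 -0.02 -1.83] [-0.   -0.01  0.  ] 0.0136
(0.2215, False) 26.5 [ 0.4866 -0.192   0.2213] [ 0.09 -0.12 -2.31] [-0.04  0.05  0.02] 0.0141
(0.2175, False) 26.75 [ 0.4866 -0.1919  0.2173] [ 0.05  0.45 -1.69] [ 0.09 -0.07 -0.04] 0.014
```

View pics/n1.png

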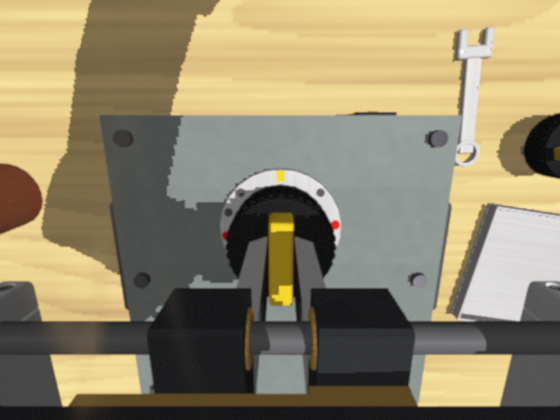

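The cap is in with no resistance, so the lugs are in the slots. Now I'll push against the seal.

Run:
```python
from h import *
def st(l):
    s=robot.get_state();print(l,round(s['time'],2),s['ee_pos'].round(4),s['force'].round(2),s['moment'].round(2),round(s['opening'],4))
x,y=.4867,-.192
for z in (.2150,.2130,.2110):
    p=robot.move_linear((x,y,z),velocity=.02,threshold=25);robot.pause(.15);st((z,p))
```

```text
(0.215, False) 27.23 [ 0.4869 -0.1921  0.2153] [ 0.82 -0.49  4.14] [-0.12 -0.11 -0.04] 0.0137
(0.213, False) 27.62 [ 0.4869 -0.1922  0.2133] [-0.1  -0.79  6.34] [-0.15  0.03  0.03] 0.0136
(0.211, False) 28.02 [ 0.487  -0.1922  0.2114] [-0.86 -0.19  8.6 ] [-0.05  0.18 -0.02] 0.0136
```

Run:
```python
from h import *
def st(l):
    s=robot.get_state();T=s['tool_rot'];yaw=np.degrees(np.arctan2(T[1,1],T[0,1]));print(l,round(s['time'],2),s['ee_pos'].round(4),s['force'].round(2),s['moment'].round(2),round(s['opening'],4),'yaw',yaw.round(2),s['qpos'][6].round(3));return s
q0=np.array(robot.ik((.4867,-.192,.2106),down(np.radians(90))));print((q0-robot.get_state()['qpos']).round(4))
if abs(q0-robot.get_state()['qpos']).max()<.02:
    for d in (0,8,20,32,44,56,68,78):
        q=q0.copy();q[6]-=np.radians(d);robot.goto_joints(q);s=st(d)
        if abs(s['moment'][2])>1.0: break
    save("o1",robot.grab_frame("wrist"))
```

```text
[ 0.0002  0.0009 -0.0004  0.001  -0.0005 -0.0009  0.0004]
0 28.27 [ 0.4869 -0.1922  0.211 ] [-0.83  0.18  9.12] [ 0.01  0.24 -0.02] 0.0141 yaw 90.0 2.103
8 28.54 [ 0.487  -0.1921  0.211 ] [-0.25 -0.92  8.01] [ 0.11  0.06 -0.12] 0.0137 yaw 81.94 1.962
20 28.87 [ 0.4871 -0.192   0.211 ] [-0.78  0.38  7.52] [ 0.17 -0.01 -0.16] 0.0139 yaw 69.95 1.753
32 29.19 [ 0.4871 -0.192   0.211 ] [1.33 0.2  9.31] [ 0.15  0.   -0.14] 0.0141 yaw 57.95 1.544
44 29.52 [ 0.4871 -0.192   0.211 ] [-0.66 -0.15  7.7 ] [ 0.12 -0.12 -0.18] 0.0141 yaw 45.96 1.334
56 29.84 [ 0.4872 -0.192   0.2111] [0.25 1.09 8.23] [ 0.11 -0.11 -0.13] 0.0141 yaw 33.96 1.125
68 30.17 [ 0.4872 -0.1921  0.2111] [0.58 0.58 8.46] [ 0.05 -0.09 -0.12] 0.0136 yaw 21.95 0.915
78 30.46 [ 0.4872 -0.192   0.2111] [0.35 0.4  8.42] [ 0.05 -0.07 -0.13] 0.0136 yaw 11.95 0.741
```

View pics/o1.png

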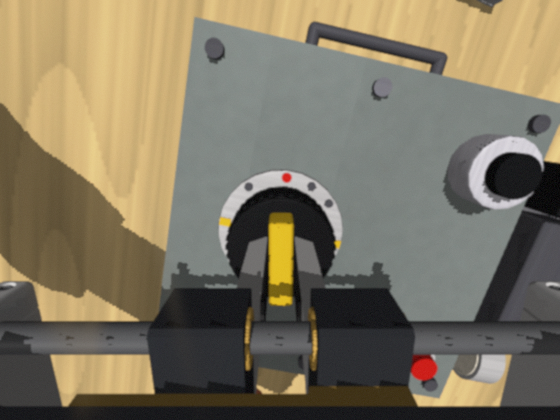

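The bar is turning with the jaws, and the red dot at (287,177) is almost in line. I'll step to the hard stop.

Run:
```python
from h import *
def st(l):
    s=robot.get_state();T=s['tool_rot'];yaw=np.degrees(np.arctan2(T[1,1],T[0,1]));print(l,round(s['time'],2),s['ee_pos'].round(4),s['force'].round(2),s['moment'].round(2),round(s['opening'],4),'yaw',yaw.round(2),s['qpos'][6].round(3));return s
q0=np.array(robot.get_state()['qpos']);b=np.array(robot.ik((.4867,-.192,.2106),down(np.radians(12))));print((b-q0).round(4))
if abs(b-q0).max()<.03:
    for d in (3,5,6,7,8,9,10):
        q=b.copy();q[6]-=np.radians(d);robot.goto_joints(q);robot.pause(.2);s=st(d)
        if abs(s['moment'][2])>.8: break
    C=cam("wrist");im=robot.grab_frame("wrist");save("p1",im);save("p2",robot.grab_frame("scene"));save("p3",robot.grab_frame("top"))
```

```text
[ 0.0001  0.0004 -0.      0.0007  0.0002  0.      0.0003]
3 30.96 [ 0.4872 -0.192   0.2111] [0.28 0.02 8.89] [-0.04 -0.12  0.07] 0.0135 yaw 9.01 0.689
5 31.41 [ 0.4872 -0.192   0.2111] [ 0.33 -0.72  9.2 ] [-0.04 -0.07  0.13] 0.014 yaw 7.02 0.655
6 31.86 [ 0.4872 -0.192   0.2111] [ 0.54 -0.25  8.83] [-0.06 -0.06  0.2 ] 0.0136 yaw 6.02 0.637
7 32.31 [ 0.4871 -0.1921  0.2111] [0.07 0.7  8.39] [-0.1   0.05  0.33] 0.0138 yaw 5.03 0.62
8 32.76 [ 0.4871 -0.1921  0.2111] [-0.84 -0.69  9.17] [-0.18 -0.    0.49] 0.0137 yaw 4.04 0.602
9 33.21 [ 0.4872 -0.1921  0.2111] [-0.62  0.78  8.4 ] [-0.2   0.03  0.54] 0.014 yaw 3.05 0.585
10 33.66 [ 0.4872 -0.1921  0.2111] [-0.17  0.06  8.6 ] [-0.18  0.03  0.69] 0.0138 yaw 2.05 0.568
```

View pics/p1.png

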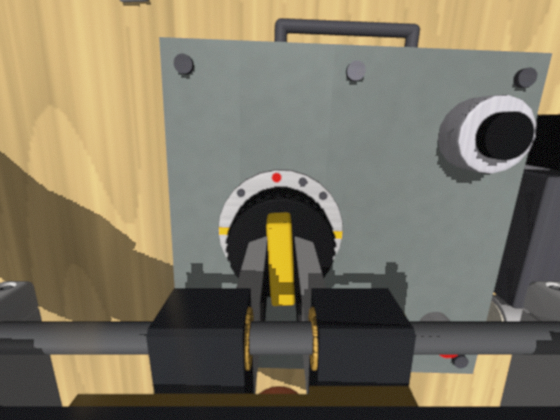

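View pics/p2.png

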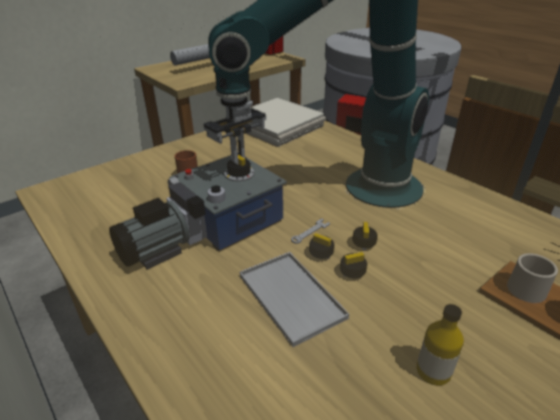

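The turn has hit the stop: the clockwise moment has risen to about 0.7 N·m while the bar stays put and the jaws flex past it. The bar lines up with the red dot at (276,177). One numeric check, then hand in.

Run:
```python
from h import *
C=cam("wrist");im=robot.grab_frame("wrist")
m=lambda h,s,v:(h>=20)&(h<=34)&(s>150)&(v>60)
for a,c,r in blobs(im[205:310,255:305],m,300):
    b=cv2.boxPoints(r)+[255,205];e=sorted([(np.linalg.norm(b[i]-b[i-1]),i) for i in range(4)]);i=e[3][1];P=ray(C,b[i],.212)-ray(C,b[i-1],.212);print('bar deg',np.degrees(np.arctan2(P[1],P[0]))%180,c+[255,205])
for a,c,r in blobs(im[160:200],red,8): 
    d=ray(C,c+[0,160],.158)-np.array([.4883,-.1926,.158]);print('dot deg',np.degrees(np.arctan2(d[1],d[0]))%180)
s=robot.get_state();print(s['time'],s['ee_pos'],s['force'],s['moment'],s['opening'])
```

```text
bar deg 95.23138899363911 [280.26649638 258.24648787]
dot deg 95.93095864253586
33.8583 [ 0.48715869 -0.19207575  0.2110593 ] [-0.21162318  0.11030819  8.91855665] [-0.19539599  0.0289337   0.64751434] 0.013852800840598815
```

View pics/p3.png

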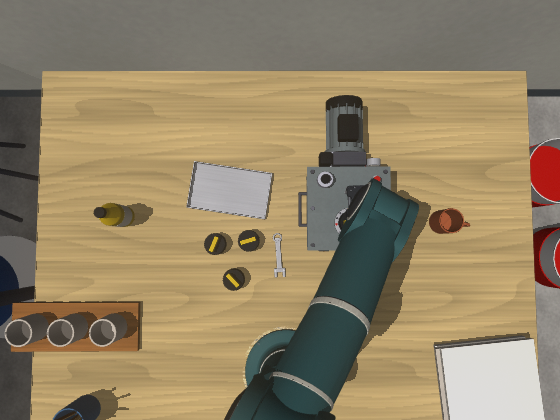

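The bar is at 95.2° and the dots at 95.9°, so the cap is fully turned. In the top view the bottle, mug, wrench and decoy caps are where they started.

```bash
python3 -c "
from rig import robot
robot.sign_off()
print(robot.get_state()['time'])"
```

```text
the job is handed in; nothing more can be done
the job is handed in; nothing more can be done
```

The strainer is back in the filler neck, and the cap is seated and turned to its stop. I handed in at about 34 s with the gripper still holding the cap.

- **Strainer:** It touched the ledge with the gripper at z = 0.1755, where 0.176 was expected. After I let go, the wrist picture showed it upright and centred in the mouth.
- **Cap:** I took the cap from the tray, the one farthest from the base. Its lugs entered the slots without resistance. It went to about 12.9 mm below the neck, with about 11 N on the seal once the cap's weight is allowed for.
- **Turn:** I turned it clockwise until the moment rose to about 0.65 N·m against the stop. The bar measured 95.2° and the red dots 95.9°, so they agree within measuring error.
- **Other items:** In the last top view the bottle, mug, wrench and other caps looked where they were at the start. I judged this by eye.
- **Disagreements:** The wrist camera's stated position was about 1.5 mm off, which I corrected for. To hold the cap against the stop, the jaws are turned about 3–4° past the bar.

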